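Stack the ingredient tins and swing the keeper over

ROBOT

A 7-joint arm with a two-finger parallel gripper is mounted at the origin on the work surface. World frame = base frame: x ahead of the robot, y to its left, z up, the work surface at z = 0. Lengths are in m, angles in rad, forces in N, time in s.
With the tool pointing down it reaches from about 0.35 to 0.9 m from the base axis. Payload 7.2 kg.
Tool frame: the origin (TCP) lies midway between the tips of the shut fingers; the grasp point (between the pads) lies 19 mm behind it; z points along the fingers, y is the line along which they close (so a half turn about z gives the same grasp; the last joint's range is limited). The gripper opens to 88 mm and grips with 3 to 60 N. Pads are 20 mm wide; open, the fingers measure 115 mm over their backs; the gripper's body (75 mm by 178 mm) begins 61 mm behind the grasp point.
Start: joints at [1.054, 0.411, -0.013, 1.596, 0.006, 1.134, -0.082], TCP at [0.271, -0.563, 0.223] pointing down, gripper open.
Joint ranges: [-2.95, 2.95], [-0.29, 1.99], [-1.47, 1.44], [0.14, 2.54], [-1.03, 4.17], [0.13, 1.85], [-2.86, 2.86]. Speed limits (rad/s): [2.39, 2.39, 3.01, 3.01, 3.14, 3.14, 3.14].

INTERFACE

Orientations are given as a unit quaternion [w, x, y, z].
In Python, from bench import env gives the robot as it stands.
- The arm moves only by the tool servo_tool, never from a script. Its argument "rows" is a list of rows, each a list of 3 entries, a list of its own where there are three numbers: the opening, from 0 (shut) to 1 (fully open), then the shift along the tool's x, y, z in mm, then the turn, a rotation vector about the tool's x, y, z in degrees. A call has 1 to 5 rows; each row shifts and turns the commanded pose from where the row before left it, along the tool's axes as they then stand; what a row does not reach is not made up. A row lasts 1/10 s, in which the tool goes at most 50 mm and 8.59 degrees, less where a joint would pass 70% of its speed; a pose out of reach is approached as far as the arm can. A call is refused whole if a number of a shift passes 50 or a number of a turn 8.59, either way. A call with a gripper value outside its range is refused whole. The fingers move at their own pace and stop on an object; "grip_force" is the grip in N (left out, the last holds). Time passes only in rows, so rows that do not move let the fingers close. It gives the time, the measured TCP pose, the force, the opening and the grip force at its end, in the units of the state.
- env.observe(): the state, without advancing time (a new reading comes with each control period).
- env.get_image(name): name is "side" or "top"; returns (picture, depth): 480x640x3 uint8, red, green, blue; 480x640 float32, m along the optical axis (not along the pixel's ray), 0 where there is no reading.
- env.camera_params(name): a dict with "intrinsics" (3x3 intrinsics, pixels), "R" (3x3) and "t" (3): a world point X has camera coordinates R X + t. Camera axes: x right, y down, z forward; pixel columns grow to the right and rows downward; lengths in m; the calibration is good to about 2 mm. A picture is of the moment at which its call begins. camera_params takes no time and is no camera call.
- env.job_done(): hands the job in; it is judged then, once.
The state is a dict: "time_s": time; "qpos": joint angles; "joint_vel": joint speeds; "tau": joint torques, N m; "position": TCP position; "tool_rot": TCP orientation; "ft_force": force on the tool from outside, world axes, zero at the start; "wrist_torque": the same for the moment, N m; "width": finger opening in m; "grip_force": force on a finger pad.
Only numpy, scipy, OpenCV 4.12 (cv2) and the standard library are available. Lean on these libraries where they do the work, as an engineer would, in place of code of your own. Each camera call takes 0.05 s, during which the arm holds its last target. There are 200 camera calls.

TASK

Take the two closed tins off the sloping rack and stack them squarely on the tin that stands in the fixture: the deep tin first, the shallow one on top of it, all three upright with sides and edges in line, set down gently and not dropped. Then swing the keeper arm round by its knob, fully home to its stop, so that it reaches over the finished column. Leave the lowest tin in its fixture and do not disturb the other things on the table.

Things in the scene. Friction and masses are not known exactly. Their poses are not given: they have to be found in the camera images.
- deep_tin: Closed plain metal ingredient tin, footprint 120 mm (its x) by 60 mm (its y), flat lid with a faint raised panel, a dark clip at each 60 mm end, 55 mm high. Origin: centre of its underside; z towards the lid. At the start it lies on the sloping rack, its x pointing up the slope (25 degrees) and its z square to the slope; the rack is low at the side towards the robot. 0.25 to 0.5 kg.
- shallow_tin: Closed plain metal ingredient tin, footprint 120 mm (its x) by 60 mm (its y), flat lid with a faint raised panel, a dark clip at each 60 mm end, 34 mm high. Origin: centre of its underside; z towards the lid. At the start it lies on the rack beside the deep tin in the same way, about 70 mm of free slope between them; which is left and which is right varies. 0.17 to 0.35 kg.
- base_tin: Closed plain metal ingredient tin, footprint 120 mm (its x) by 60 mm (its y), flat lid with a faint raised panel, a dark clip at each 60 mm end, 45 mm high. Origin: centre of its underside; z towards the lid. It stands upright in the fixture between four low lugs (8 mm high) with a few mm of play; the first of the column. Its x lies along the fixture's x.
- fixture: Flat steel plate, 220 x 100 mm and 12 mm thick, fixed to the table. Origin: on the table, under the place of the base tin; x along the column tins' long sides, pointing away from the robot. A fixed round post of 20 mm diameter stands 100 mm from the origin on the robot's side (fixture x = -100 mm) and carries the keeper arm. Rack and fixture may change sides of the table.
- keeper (a joint): Angle of the keeper arm about the upright axis of the post: 0 = at its stop, lying over the column along the fixture's +x; it grows as the arm swings away towards the fixture's +y, counter-clockwise from above. Starts between 1.45 and 1.8. Stiff enough to stay where it is left (about 0.06 N m of friction, no spring).
- keeper_knob (a point): Centre of the top face of the black upright knob at the free end of the keeper arm: 18 mm diameter, 40 mm high above the arm, 105 mm from the hinge axis. The arm is a flat bar, 18 mm wide and 10 mm thick, its underside 154 mm above the table, which is 8 mm above the lid of the finished column; the top of the knob is 204 mm above the table.
- keeper_hinge (a point): Point on the keeper's upright hinge axis, at the height of the arm's underside.
- rack: Fixed aluminium rack with a black deck, 170 mm (uphill) by 290 mm, rising at 25 degrees away from the robot; a low stop (14 mm above the deck) on its lower edge holds the tins. Origin: on the table where the deck above is 80 mm high, midway along its width; the tins lie centred 30 mm downhill of there. x away from the robot (uphill).
- bowl: White ceramic bowl, 96 mm wide, 45 mm high, in front of the robot between rack and fixture. Bystander. Origin: centre of its underside.
- sauce_bottle: Brown sauce bottle with a red cap, 62 mm wide, 170 mm high, farther out between rack and fixture. Bystander. Origin: centre of its underside.
- jar: Amber glass jar with a steel lid, 72 mm wide, 90 mm high, near the far edge. Bystander. Origin: centre of its underside.
- green_bottle: Slim green bottle, 48 mm wide, 140 mm high, near the far edge. Bystander. Origin: centre of its underside.
- cup: Steel cup, 72 mm wide, 70 mm high, near the far edge. Bystander. Origin: centre of its underside.
- spatula: Spatula lying flat near the left side of the table. Bystander. Origin: middle of its length, on the table, handle towards the robot.
Things that resemble listed ones, but are neither listed nor needed, are in the scene too. What is shaped like the deep_tin but blue or yellow is not meant.

How it is judged:
By the outcome, as a careful person would: the job done as asked, in the order asked, and still so for the second after the job is handed in, with the robot touching nothing.
It also fails if it takes over 72 s, if anything falls off the work surface, if the arm or the gripper's body presses on something with over 40 N, if the wrist force passes 120 N, or if a joint passes its speed limit or range.

## Working session

There is one attempt and no reset: what is moved stays moved. The work goes in short steps, Python scripts to look and compute and a tool call to move; the robot and the scene stay as the last step left them, time stands still between calls to the robot, and variables do not carry over. Pictures are saved under pics/ and viewed, at most 10 in all, crops included, and the job is handed in when it is done.

Besides the shell and the picture viewer there is one more tool, called by a JSON object that holds its "name" and its "arguments", one argument or row to a line. servo_tool: Moves the arm, as the interface text tells. Its arguments: {"type":"object","properties":{"rows":{"type":"array","items":{"type":"array"}},"grip_force":{"type":"number"}},"required":["rows"]}

```bash
mkdir -p pics; ls
cat > h.py <<'E'
import numpy as np, cv2
from bench import env
from scipy.spatial.transform import Rotation as Rn
def grab(n,tag):
    im,d=env.get_image(n); p=env.camera_params(n)
    cv2.imwrite(f'pics/{tag}.png',im[:,:,::-1]); np.savez(f'{tag}.npz',im=im,d=d,K=p['intrinsics'],R=p['R'],t=p['t'])
    return im,d,p
def pts(f):
    z=np.load(f+'.npz'); d=z['d']; v,u=np.mgrid[:480,:640]; K=z['K']
    c=np.stack([(u-K[0,2])/K[0,0]*d,(v-K[1,2])/K[1,1]*d,d],-1)
    return z['im'],d,(c-z['t'])@z['R']   # R^T(c-t)
E
python3 - <<'E'
from h import *
for n in('top','side'):
    im,d,p=grab(n,n+'0'); print(n,p['intrinsics'][0],-p['R'].T@p['t'],p['R'].round(2).tolist(),(d==0).mean())
s=env.observe();print(s)
E
```

```text
pics
top [435.75211041   0.         317.35759001] [0.30894645 0.09100676 1.25387047] [[-0.0, -1.0, 0.01], [-0.98, 0.0, -0.21], [0.21, -0.01, -0.98]] 0.00396484375
side [585.1077596    0.         325.08711359] [0.08974729 0.87197229 1.0855865 ] [[-0.86, -0.51, 0.0], [-0.36, 0.62, -0.7], [0.35, -0.6, -0.72]] 0.003977864583333333
{'time_s': 0.1, 'qpos': array([ 1.0537821 ,  0.41182444, -0.01272993,  1.596938  ,  0.00559812,
        1.13430844, -0.08217828]), 'joint_vel': array([-0.00115949, -0.0019687 ,  0.00090585, -0.00248339, -0.00120747,
       -0.00016071,  0.00013179]), 'tau': array([ 2.33407933e-03, -5.89105725e+01,  6.43796045e-01, -2.91715014e+01,
       -5.37543709e-02,  1.44897768e-02,  6.78485185e-05]), 'position': array([ 0.27096616, -0.56270712,  0.2218994 ]), 'tool_rot': array([-6.91445336e-04,  9.74919122e-01,  2.22558274e-01, -2.05477199e-04]), 'ft_force': array([-0.03048141, -0.23271836, -0.3522835 ]), 'wrist_torque': array([ 0.04460609,  0.01872251, -0.06055912]), 'grip_force': 0.0, 'width': 0.08799461902693596}
```

View pics/top0.png

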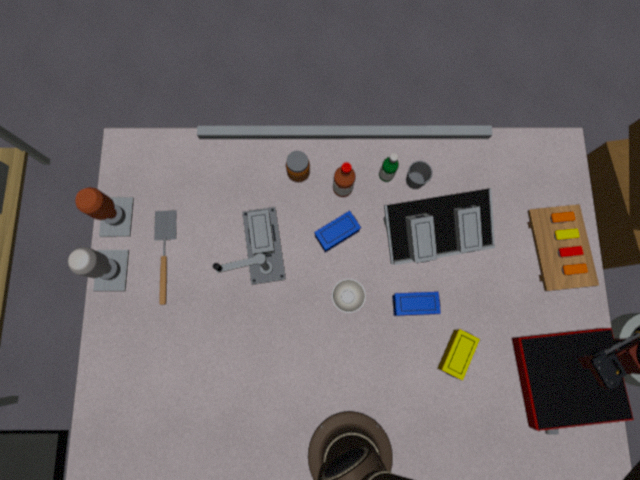

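View pics/side0.png

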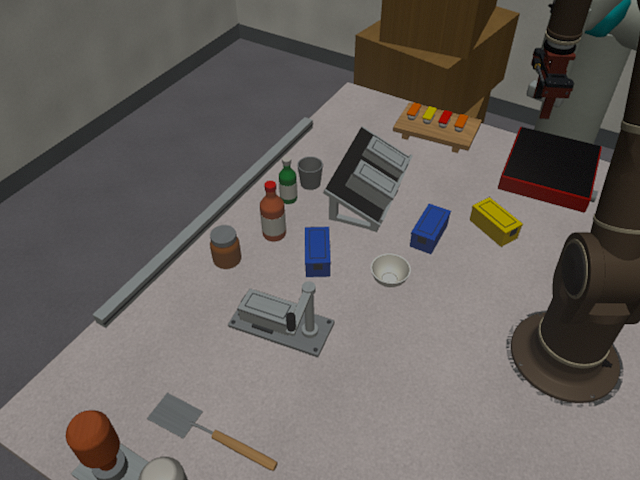

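The top view shows the fixture with base tin at about (262,240), the keeper knob at (218,267) and the post at (265,266). The rack is around (440,225), with tins at (422,238) and (469,229). The side view agrees. Next I'll measure from depth.

```bash
cat > m.py <<'E'
from h import *
im,d,P=pts('top0'); g=im.astype(int); sat=g.max(2)-g.min(2); br=g.mean(2)
def rect(mask,ax=None):
    m=cv2.morphologyEx(mask.astype('u1'),cv2.MORPH_OPEN,np.ones((3,3)))
    n,l,st,c=cv2.connectedComponentsWithStats(m); i=1+st[1:,4].argmax(); return l==i
def fit(pl):
    c=pl.mean(0);n=np.linalg.svd(pl-c)[2][2]; return c,n*np.sign(n[2])
# rack deck
sub=np.zeros(d.shape,bool); sub[185:268,380:498]=1
deck=sub&(br<40)&(d>0)&(P[...,2]>.02)
c,n=fit(P[deck]); 
for _ in range(3):
    r=(P-c)@n; k=deck&(abs(r)<.004); c,n=fit(P[k])
r=(P-c)@n
print('deck c',c.round(4),'n',n.round(4),'tilt',np.degrees(np.arccos(n[2])).round(2),k.sum())
up=np.array([n[0],n[1],0]);up/=-np.linalg.norm(up);print('uphill yaw',np.degrees(np.arctan2(up[1],up[0])))
ex=np.cross(np.cross(n,up),n);ex/=np.linalg.norm(ex);ey=np.cross(n,ex)
for lo,hi,nm in((.045,.065,'deep'),(.026,.042,'shal')):
    m=rect(sub&(r>lo)&(r<hi)); q=P[m]; c2,n2=fit(q)
    uv=np.c_[(q-c)@ex,(q-c)@ey]
    R=cv2.minAreaRect((uv*1000).astype(np.float32)); print(nm,m.sum(),'h',np.median(r[m]).round(4),'rect(mm)',R)
    ce=c+ex*R[0][0]/1000+ey*R[0][1]/1000+n*np.median(r[m]); print('lid centre',ce.round(4), 'px',np.argwhere(m).mean(0))
print('ex',ex.round(4),'ey',ey.round(4))
# base tin lid & fixture
sub=np.zeros(d.shape,bool); sub[200:290,205:295]=1
z=P[...,2]
print(np.histogram(z[sub],np.arange(-.01,.23,.01))[0])
for lo,hi,nm in((.05,.064,'lid'),(.007,.017,'plate'),(.145,.18,'arm'),(.185,.215,'knob')):
    m=sub&(z>lo)&(z<hi); m=rect(m) if nm!='knob' else m
    q=P[m]; R=cv2.minAreaRect((q[:,:2]*1000).astype(np.float32)); print(nm,m.sum(),np.median(z[m]).round(4),R,q.mean(0).round(4))
E
python3 m.py
```

```text
deck c [ 0.6268 -0.2511  0.0816] n [-0.4184 -0.0695  0.9056] tilt 25.1 2954
uphill yaw 9.432650824549713
deep 1043 h 0.0551 rect(mm) ((-35.37974548339844, 59.26198196411133), (62.80902099609375, 125.40242767333984), 89.76821899414062)
lid centre [ 0.5624 -0.2018  0.1165] px [239.14477469 423.105465  ]
shal 977 h 0.0341 rect(mm) ((-35.77947998046875, -77.63285827636719), (63.848358154296875, 125.61197662353516), 89.69859313964844)
lid centre [ 0.5933 -0.3354  0.0973] px [229.55373593 469.52917093]
ex [0.8934 0.1484 0.4241] ey [-0.1639  0.9865 -0.    ]
[3413 2248  872  105   17   22  870   60    5    4    5    6    4    7
    0    0   39  321   11    7    9   40    0]
lid 904 0.0564 ((602.3861083984375, 244.52793884277344), (124.47469329833984, 61.92329788208008), 8.649280548095703) [0.6022 0.2444 0.0563]
plate 730 0.0113 ((532.9884033203125, 233.7611541748047), (139.26699829101562, 99.68010711669922), 8.66280746459961) [0.5096 0.2193 0.0114]
arm 355 0.1637 ((495.6295166015625, 272.32635498046875), (26.821950912475586, 114.27658081054688), 10.214694023132324) [0.4939 0.2688 0.1638]
knob 52 0.202 ((479.2364196777344, 330.57659912109375), (15.558503150939941, 15.256218910217285), 1.9111285209655762) [0.479  0.3302 0.2006]
```

The deep tin is on the left and the shallow one on the right, and the sizes, tilt and heights match what was given. The fixture yaw is 8.65° and the keeper angle is about 1.66 rad.

```bash
cat >> h.py <<'E'
ex=np.array([.8934,.1484,.4241]);n=np.array([-.4184,-.0695,.9056])
def tool(x,z):  # tool x, z axes
    z=np.array(z,float);z/=np.linalg.norm(z);x=np.array(x,float);x-=z*(x@z);x/=np.linalg.norm(x)
    return Rn.from_matrix(np.c_[x,np.cross(z,x),z])
RACK=tool(ex,-n)
a=np.radians(8.65);FIX=tool([np.cos(a),np.sin(a),0],[0,0,-1])
DEEP=np.array([.5624,-.2018,.1165]);SHAL=np.array([.5933,-.3354,.0973]);BASE=np.array([.6024,.2445,.057])
def cur():
    s=env.observe();q=s['tool_rot'];return s['position'],Rn.from_quat([q[1],q[2],q[3],q[0]]),s
def plan(tgts,mm=40,deg=8,start=None,near=True):
    p,R=start or cur()[:2]
    for tp,tR in tgts:
        dist=np.linalg.norm(tp-p)*1000;ang=np.degrees((R.inv()*tR).magnitude())
        N=max(1,int(np.ceil(max(dist/mm,ang/deg))))
        for i in range(N):
            k=1/(N-i); sh=np.round(R.inv().apply((tp-p)*k)*1000,1 if N==1 else 0)
            w=np.round(np.degrees((R.inv()*tR).as_rotvec())*k,1)
            p=p+R.apply(sh/1000);R=R*Rn.from_rotvec(np.radians(w));print([sh.tolist(),w.tolist()])
        print('--',p.round(4))
E
python3 - <<'E'
from h import *
plan([(DEEP+n*.07,RACK)])
plan([(DEEP+n*.07-n*.05,RACK),(DEEP-n*.043,RACK)],start=(DEEP+n*.07,RACK))
E
```

```text
[[33.0, -17.0, 4.0], [-0.3, 2.1, 1.3]]
[[32.0, -18.0, 5.0], [-0.3, 2.1, 1.3]]
[[31.0, -19.0, 6.0], [-0.3, 2.1, 1.3]]
[[31.0, -19.0, 7.0], [-0.3, 2.1, 1.3]]
[[30.0, -20.0, 8.0], [-0.3, 2.1, 1.3]]
[[29.0, -21.0, 8.0], [-0.3, 2.1, 1.4]]
[[28.0, -22.0, 9.0], [-0.3, 2.1, 1.3]]
[[28.0, -22.0, 10.0], [-0.3, 2.0, 1.4]]
[[27.0, -23.0, 11.0], [-0.3, 2.1, 1.3]]
[[26.0, -24.0, 12.0], [-0.3, 2.0, 1.4]]
[[24.0, -25.0, 13.0], [-0.3, 2.1, 1.3]]
[[23.0, -25.0, 14.0], [-0.4, 2.1, 1.4]]
-- [ 0.5326 -0.2067  0.1801]
[[0.0, 0.0, 25.0], [0.0, 0.0, 0.0]]
[[0.0, 0.0, 25.0], [0.0, 0.0, 0.0]]
-- [ 0.554  -0.2032  0.1346]
[[-0.0, 0.0, 32.0], [0.0, 0.0, 0.0]]
[[0.0, 0.0, 31.0], [0.0, 0.0, 0.0]]
-- [ 0.5804 -0.1988  0.0776]
```

{"name": "servo_tool", "arguments": {
  "rows": [
    [1, [33, -17, 4], [-0.3, 2.1, 1.3]],
    [1, [32, -18, 5], [-0.3, 2.1, 1.3]],
    [1, [31, -19, 6], [-0.3, 2.1, 1.3]],
    [1, [31, -19, 7], [-0.3, 2.1, 1.3]],
    [1, [30, -20, 8], [-0.3, 2.1, 1.3]]
  ],
  "grip_force": 30
}}

```text
time_s: 0.6
position: [0.3816, -0.4139, 0.2029]
tool_rot: [-0.008, 0.982, 0.165, 0.093]
ft_force: [0.1, -0.1, -0.6]
width: 0.0875
grip_force: 0.0
```

{"name": "servo_tool", "arguments": {
  "rows": [
    [1, [29, -21, 8], [-0.3, 2.1, 1.4]],
    [1, [28, -22, 9], [-0.3, 2.1, 1.3]],
    [1, [28, -22, 10], [-0.3, 2, 1.4]],
    [1, [27, -23, 11], [-0.3, 2.1, 1.3]],
    [1, [26, -24, 12], [-0.3, 2, 1.4]]
  ]
}}

```text
time_s: 1.1
position: [0.4906, -0.2656, 0.1881]
tool_rot: [-0.015, 0.978, 0.104, 0.182]
ft_force: [0.2, -0.5, 0.5]
width: 0.0878
grip_force: 0.0
```

{"name": "servo_tool", "arguments": {
  "rows": [
    [1, [24, -25, 13], [-0.3, 2.1, 1.3]],
    [1, [23, -25, 14], [-0.4, 2.1, 1.4]],
    [1, [0, 0, 0], [0, 0, 0]],
    [1, [0, 0, 0], [0, 0, 0]]
  ]
}}

```text
time_s: 1.5
position: [0.5326, -0.2064, 0.1802]
tool_rot: [-0.018, 0.973, 0.081, 0.217]
ft_force: [0.1, -0.9, 0.4]
width: 0.0876
grip_force: 0.0
```

Run:
```python
from h import *
p,R,s=cur();print(s['time_s'],p,R.as_matrix().round(3).tolist(),s['qpos'].round(2))
plan([(DEEP-n*.043,RACK)])
```

```text
1.5 [ 0.53261136 -0.20639968  0.18024833] [[0.893, 0.165, 0.419], [0.15, -0.986, 0.069], [0.425, 0.001, -0.905]] [ 0.68  0.22 -0.27  2.08 -0.37  0.51 -0.69]
[[0.0, 0.0, 38.0], [0.0, -0.0, 0.0]]
[[0.0, 0.0, 38.0], [0.0, -0.0, 0.1]]
[[0.0, 0.0, 38.0], [0.0, -0.0, 0.0]]
-- [ 0.5804 -0.1985  0.077 ]
```

{"name": "servo_tool", "arguments": {
  "rows": [
    [1, [0, 0, 30], [0, 0, 0]],
    [1, [0, 0, 30], [0, 0, 0]],
    [1, [0, 0, 25], [0, 0, 0]],
    [1, [0, 0, 14], [0, 0, 0]],
    [1, [0, 0, 14], [0, 0, 0]]
  ]
}}

```text
time_s: 2.0
position: [0.5803, -0.2006, 0.0776]
tool_rot: [-0.017, 0.973, 0.08, 0.217]
ft_force: [0.1, -0.2, 1.0]
width: 0.0881
grip_force: 0.0
```

{"name": "servo_tool", "arguments": {
  "rows": [
    [0, [0, 0, 0], [0, 0, 0]],
    [0, [0, 0, 0], [0, 0, 0]],
    [0, [0, 0, 0], [0, 0, 0]],
    [0, [0, 0, 0], [0, 0, 0]],
    [0, [0, 0, 0], [0, 0, 0]]
  ],
  "grip_force": 30
}}

```text
time_s: 2.5
position: [0.5802, -0.1992, 0.0792]
tool_rot: [-0.017, 0.973, 0.08, 0.217]
ft_force: [-4.4, 0.8, 7.3]
width: 0.0597
grip_force: 30.0
```

{"name": "servo_tool", "arguments": {
  "rows": [
    [0, [0, 0, -8], [0, 0, 0]],
    [0, [0, 0, -20], [0, 0, 0]],
    [0, [0, 0, -30], [0, 0, 0]],
    [0, [0, 0, -30], [0, 0, 0]],
    [0, [0, 0, -20], [0, 0, 0]]
  ]
}}

```text
time_s: 3.0
position: [0.5335, -0.2073, 0.1776]
tool_rot: [-0.017, 0.973, 0.08, 0.217]
ft_force: [-0.2, -1.2, -4.0]
width: 0.0601
grip_force: 30.0
```

Run:
```python
from h import *
p,R,s=cur();print(s['time_s'],p,s['width'],s['ft_force'])
W=np.array([.50,-.05,.26]);T=BASE+[0,0,.015+.055+.055]
plan([(np.array([.50,-.05,.27]),tool([np.cos(a),np.sin(a),.2],[.2,0,-1])),(np.array([.55,.13,.24]),FIX),(T,FIX)],mm=40)
```

```text
3.0 [ 0.53350836 -0.2072593   0.17755555] 0.060092593083871625 [-0.23540269 -1.23933293 -3.96388259]
[[7.0, -32.0, -17.0], [-0.4, -2.8, 0.1]]
[[5.0, -32.0, -18.0], [-0.4, -2.8, 0.1]]
[[5.0, -32.0, -19.0], [-0.3, -2.8, 0.1]]
[[4.0, -32.0, -19.0], [-0.4, -2.8, 0.1]]
[[2.0, -31.0, -19.0], [-0.3, -2.8, 0.1]]
-- [ 0.4997 -0.0504  0.2702]
[[14.0, -34.0, 8.0], [0.3, -2.2, -0.0]]
[[14.0, -34.0, 8.0], [0.3, -2.2, -0.0]]
[[15.0, -35.0, 7.0], [0.4, -2.3, -0.1]]
[[15.0, -34.0, 7.0], [0.3, -2.2, -0.0]]
[[14.0, -35.0, 6.0], [0.4, -2.3, -0.1]]
-- [0.5495 0.1304 0.2399]
[[17.0, -26.0, 14.0], [-0.0, 0.0, 0.0]]
[[18.0, -26.0, 15.0], [-0.0, 0.0, 0.0]]
[[17.0, -26.0, 14.0], [-0.0, 0.0, 0.0]]
[[18.0, -27.0, 15.0], [-0.0, 0.0, 0.0]]
-- [0.6028 0.2448 0.1819]
```

{"name": "servo_tool", "arguments": {
  "rows": [
    [0, [7, -32, -17], [-0.4, -2.8, 0.1]],
    [0, [5, -32, -18], [-0.4, -2.8, 0.1]],
    [0, [5, -32, -19], [-0.3, -2.8, 0.1]],
    [0, [4, -32, -19], [-0.4, -2.8, 0.1]],
    [0, [2, -31, -19], [-0.3, -2.8, 0.1]]
  ]
}}

```text
time_s: 3.5
position: [0.4995, -0.0492, 0.2699]
tool_rot: [0.008, 0.993, 0.074, 0.097]
ft_force: [0.9, 0.3, -4.4]
width: 0.0599
grip_force: 30.0
```

{"name": "servo_tool", "arguments": {
  "rows": [
    [0, [14, -34, 8], [0.3, -2.2, 0]],
    [0, [14, -34, 8], [0.3, -2.2, 0]],
    [0, [15, -35, 7], [0.4, -2.3, -0.1]],
    [0, [15, -34, 7], [0.3, -2.2, 0]],
    [0, [14, -35, 6], [0.4, -2.3, -0.1]]
  ]
}}

```text
time_s: 4.0
position: [0.5504, 0.1313, 0.2383]
tool_rot: [0.0, 0.997, 0.075, -0.001]
ft_force: [0.7, -0.6, -4.7]
width: 0.0597
grip_force: 30.0
```

{"name": "servo_tool", "arguments": {
  "rows": [
    [0, [17, -26, 14], [0, 0, 0]],
    [0, [18, -26, 15], [0, 0, 0]],
    [0, [17, -26, 14], [0, 0, 0]],
    [0, [18, -27, 15], [0, 0, 0]],
    [0, [0, 0, 0], [0, 0, 0]]
  ]
}}

```text
time_s: 4.5
position: [0.6024, 0.2493, 0.1776]
tool_rot: [-0.001, 0.997, 0.078, -0.002]
ft_force: [-1.4, 0.6, -4.9]
width: 0.0597
grip_force: 30.0
```

Run:
```python
from h import *
p,R,s=cur();print(s['time_s'],p,R.as_matrix().round(3).tolist(),s['width'],s['ft_force'],s['qpos'].round(2))
grab('top','top1');grab('side','side1')
a_=np.hstack([cv2.resize(cv2.imread('pics/top1.png')[170:320,180:340],None,fx=2.5,fy=2.5),cv2.resize(cv2.imread('pics/side1.png')[200:350,200:360],None,fx=2.5,fy=2.5)])
cv2.imwrite('pics/c1.png',a_)
```

```text
4.5 [0.60235241 0.24930136 0.17758503] [[0.988, 0.156, -0.005], [0.156, -0.988, 0.002], [-0.004, -0.003, -1.0]] 0.05969411902934343 [-1.40754856  0.58869846 -4.86913874] [-0.19  0.53 -0.4   1.55  0.22  1.11 -2.05]
```

View pics/c1.png

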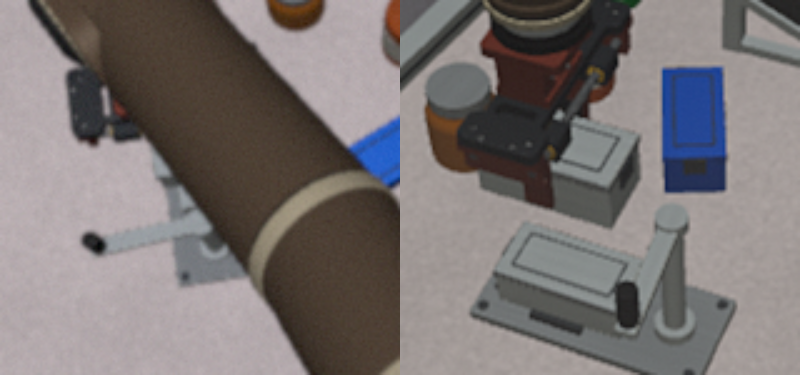

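The side crop shows the deep tin held level above the base tin and the keeper out of the way. The top camera is blocked by the arm, so I'll measure both tins' visible faces with the side camera.

```bash
cat > f.py <<'E'
import sys
from h import *
def faces(tag,zr,name,reg=(slice(200,370),slice(190,370)),O=BASE):
    im,d,P=pts(tag); sub=np.zeros(d.shape,bool);sub[reg]=1
    g=im.astype(int);sat=g.max(2)-g.min(2)
    fx=np.array([np.cos(a),np.sin(a),0]);fy=np.array([-fx[1],fx[0],0])
    u=(P-O)@fx*1000;v=(P-O)@fy*1000;z=P[...,2]*1000
    sub&=(d>0)&(sat<30)&(abs(u)<80)&(abs(v)<45)&(z>zr[0])&(z<zr[1])
    m=sub&(abs(u+60)<9)&(abs(v)<24); 
    if m.sum()>5: k=np.polyfit(v[m],u[m],1);print(name,'-x end: u=',np.median(u[m]).round(1),'at v=0',k[1].round(1),'yaw',np.degrees(-np.arctan(k[0])).round(1),m.sum())
    m=sub&(abs(v-30)<9)&(abs(u)<50)
    if m.sum()>5: k=np.polyfit(u[m],v[m],1);print(name,'+y side: v=',np.median(v[m]).round(1),'at0',k[1].round(1),'yaw',np.degrees(np.arctan(k[0])).round(1),m.sum())
E
python3 - <<'E'
from f import *
print('tool off from fixture', Rn.from_matrix(np.eye(3)) and np.degrees((FIX.inv()*cur()[1]).as_rotvec()).round(2))
z=cur()[0][2]*1000
faces('side0',(28,52),'base0'); faces('side1',(28,52),'base1')
faces('side1',(z-6,z+36),'deep')
im,d,P=pts('side1');s=P[200:300,200:320];m=(abs(s[...,2]-z/1000-.043)<.006)&(im[200:300,200:320].max(2).astype(int)-im[200:300,200:320].min(2)<25);print('lid z',np.median(s[m][:,2]),m.sum(),z)
fx=np.array([np.cos(a),np.sin(a),0]);print('tcp off u,v',(cur()[0]-BASE)@fx*1000,(cur()[0]-BASE)@[-fx[1],fx[0],0]*1000)
E
```

```text
tool off from fixture [ 0.   -0.16 -0.14]
base0 +y side: v= 32.5 at0 32.5 yaw -0.1 251
base1 +y side: v= 32.5 at0 32.6 yaw -0.3 240
deep -x end: u= -61.3 at v=0 -61.7 yaw 0.5 133
deep +y side: v= 32.7 at0 32.8 yaw 0.4 335
lid z 0.2213343507901471 681 179.541951914859
tcp off u,v 0.7217947687997882 0.5773047443887622
```

Run:
```python
from h import *
fx=np.array([np.cos(a),np.sin(a),0]);fy=np.array([-fx[1],fx[0],0])
im,d,P=pts('side1');g=im.astype(int)
u=(P-BASE)@fx*1000;v=(P-BASE)@fy*1000;z=P[...,2]*1000
for nm,zc in(('base',57),('deep',221.3)):
    for v0 in (-20,-10,0,10,20):
        m=(abs(z-zc)<5)&(abs(v-v0)<4)&(abs(u)<80)&(g.max(2)-g.min(2)<30)
        print(nm,v0,np.sort(u[m])[:4].round(1),np.sort(u[m])[-3:].round(1),m.sum())
# dark clip on -x end of base/deep
for nm,zl,zh in(('base',15,55),('deep',172,218)):
    m=(z>zl)&(z<zh)&(u<-48)&(u>-80)&(abs(v)<40)
    print(nm,m.sum(),np.histogram(u[m],np.arange(-80,-47,2))[0])
```

```text
base -20 [-58.6 -58.5 -58.4 -57.4] [56.1 58.4 59.9] 138
base -10 [-59.9 -59.3 -58.8 -58.3] [57.8 58.6 58.6] 140
base 0 [-60.6 -59.3 -57.1 -56.2] [57.8 57.9 60.3] 140
base 10 [-48.8 -47.6 -47.3 -45.2] [58.6 60.3 61.4] 149
base 20 [-54.6 -54.6 -51.9 -50.3] [57.7 57.7 59.4] 144
deep -20 [-61.9 -61.8 -61.7 -61.4] [ 9.8 10.1 11.6] 101
deep -10 [-63.5 -62.5 -62.2 -61.6] [-11.  -10.4  -9.1] 77
deep 0 [-63.8 -63.  -62.5 -62.1] [-14.5 -14.1 -12.9] 83
deep 10 [-63.4 -62.8 -62.8 -62.5] [-16.1 -15.2 -13.7] 75
deep 20 [-62.6 -62.  -61.8 -61.4] [-16.  -15.9 -13.7] 79
base 68 [ 4  6  4  1  3  1  0  0  0  2  4  9  6  9 14  5]
deep 275 [  0   0   0   0   0   0   0  11  43 127  23  14  14  10  14  19]
```

{"name": "servo_tool", "arguments": {
  "rows": [
    [0, [2, 0, 25], [0, 0.2, 0.4]],
    [0, [0, 0, 30], [0, 0, 0]],
    [0, [0, 0, 25], [0, 0, 0]],
    [0, [0, 0, 15], [0, 0, 0]],
    [0, [0, 0, 5], [0, 0, 0]]
  ]
}}

```text
time_s: 5.1
position: [0.6055, 0.2439, 0.0796]
tool_rot: [0.0, 0.997, 0.072, 0.001]
ft_force: [-0.7, -0.6, -4.5]
width: 0.06
grip_force: 30.0
```

{"name": "servo_tool", "arguments": {
  "rows": [
    [0, [0, 0, 0], [0, 0, 0]],
    [0, [0, 0, 0], [0, 0, 0]],
    [0, [0, 0, 0], [0, 0, 0]],
    [0, [0, 0, 0], [0, 0, 0]]
  ]
}}

```text
time_s: 5.5
position: [0.6067, 0.246, 0.0819]
tool_rot: [-0.001, 0.997, 0.073, 0.002]
ft_force: [0.2, -0.2, -4.8]
width: 0.0596
grip_force: 30.0
```

Run:
```python
from f import *
p,R,s=cur();print(s['time_s'],p,s['ft_force'].round(1),np.degrees((FIX.inv()*R).as_rotvec()).round(2))
grab('side','side2'); z=p[2]*1000
faces('side2',(28,52),'base'); faces('side2',(z-6,z+36),'deep')
fx=np.array([np.cos(a),np.sin(a),0]);fy=np.array([-fx[1],fx[0],0]);print((p-BASE)@fx*1000,(p-BASE)@fy*1000)
im,d,P=pts('side2');u=(P-BASE)@fx*1000;v=(P-BASE)@fy*1000
m=(abs(P[...,2]-p[2]-.042)<.006)&(u<-25)&(u>-58)&(abs(v)<25);print('lid z',np.median(P[m][:,2]))
cv2.imwrite('pics/c2.png',cv2.resize(cv2.imread('pics/side2.png')[220:370,200:380],None,fx=4,fy=4))
```

```text
5.5 [0.60666753 0.24597074 0.08185376] [ 0.2 -0.2 -4.8] [0.08 0.28 0.33]
base +y side: v= 32.3 at0 32.3 yaw 0.1 234
deep -x end: u= -57.6 at v=0 -57.9 yaw -0.5 117
deep +y side: v= 31.3 at0 31.9 yaw 0.5 272
4.440182512150438 0.8121830161994371
lid z 0.12457839562513155
```

View pics/c2.png

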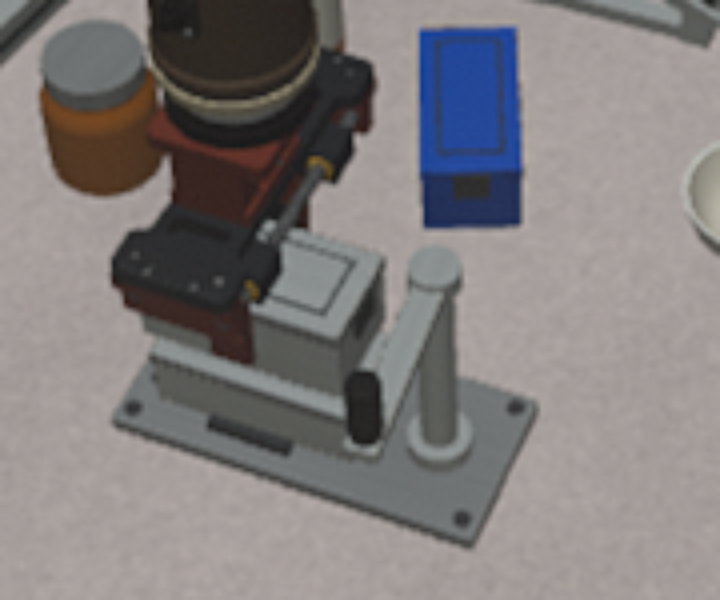

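The deep tin hangs about 12 mm above the base tin, with its sides parallel to the base's. It needs a small correction of about 1 mm before setting down.

{"name": "servo_tool", "arguments": {
  "rows": [
    [0, [-1, -0.4, 4], [0, -0.3, -0.2]],
    [0, [0, 0, 3], [0, 0, 0]],
    [0, [0, 0, 1.5], [0, 0, 0]],
    [0, [0, 0, 0], [0, 0, 0]],
    [0, [0, 0, 0], [0, 0, 0]]
  ]
}}

```text
time_s: 6.05
position: [0.605, 0.246, 0.0721]
tool_rot: [-0.0, 0.997, 0.074, -0.001]
ft_force: [0.0, -0.0, -4.5]
width: 0.0598
grip_force: 30.0
```

{"name": "servo_tool", "arguments": {
  "rows": [
    [0, [0, 0, 1], [0, 0, 0]],
    [0, [0, 0, 1], [0, 0, 0]],
    [0, [0, 0, 0], [0, 0, 0]],
    [0, [0, 0, 0], [0, 0, 0]]
  ]
}}

```text
time_s: 6.45
position: [0.6052, 0.2461, 0.0704]
tool_rot: [-0.001, 0.997, 0.074, -0.001]
ft_force: [-1.7, -0.5, -1.8]
width: 0.0598
grip_force: 30.0
```

Run:
```python
from f import *
p,R,s=cur();print(s['time_s'],p,s['ft_force'].round(1),s['wrist_torque'].round(2),np.degrees((FIX.inv()*R).as_rotvec()).round(2))
grab('side','side3'); z=p[2]*1000
faces('side3',(28,52),'base'); faces('side3',(z,z+36),'deep')
fx=np.array([np.cos(a),np.sin(a),0]);fy=np.array([-fx[1],fx[0],0]);print((p-BASE)@fx*1000,(p-BASE)@fy*1000)
im,d,P=pts('side3');u=(P-BASE)@fx*1000;v=(P-BASE)@fy*1000
m=(abs(P[...,2]-p[2]-.042)<.006)&(u<-25)&(u>-55)&(abs(v)<25);print('lid z',np.median(P[m][:,2]))
z=np.load('side0.npz')['d']; im,d,P=pts('side0');u=(P-BASE)@fx*1000;v=(P-BASE)@fy*1000
m=(abs(P[...,2]-.057)<.006)&(abs(u)<55)&(abs(v)<25);print('base lid z',np.median(P[m][:,2]))
```

```text
6.45 [0.60515486 0.24608787 0.07042986] [-1.7 -0.5 -1.8] [-0.06 -0.03 -0.02] [ 0.06 -0.1   0.12]
base +y side: v= 32.6 at0 32.5 yaw -0.1 243
deep -x end: u= -59.1 at v=0 -59.4 yaw 0.1 87
deep +y side: v= 31.6 at0 32.8 yaw 1.9 215
2.962336957233589 1.1554861364587863
lid z 0.1134890249446269
base lid z 0.0583469442478746
```

Contact: the force has dropped and the lid height difference is 55.2 mm. Releasing.

{"name": "servo_tool", "arguments": {
  "rows": [
    [0, [0, 0, 0.5], [0, 0, 0]],
    [0, [0, 0, 0], [0, 0, 0]],
    [1, [0, 0, 0], [0, 0, 0]],
    [1, [0, 0, 0], [0, 0, 0]],
    [1, [0, 0, 0], [0, 0, 0]]
  ]
}}

```text
time_s: 7.0
position: [0.6053, 0.2461, 0.0699]
tool_rot: [-0.001, 0.997, 0.074, -0.001]
ft_force: [-0.1, -0.1, -0.3]
width: 0.0802
grip_force: 0.0
```

{"name": "servo_tool", "arguments": {
  "rows": [
    [1, [0, 0, 0], [0, 0, 0]],
    [1, [0, 0, -15], [0, 0, 0]],
    [1, [0, 0, -35], [0, 0, 0]],
    [1, [0, 0, -40], [0, 0, 0]],
    [1, [0, 0, -40], [0, 0, 0]]
  ]
}}

```text
time_s: 7.5
position: [0.6052, 0.246, 0.2022]
tool_rot: [-0.001, 0.997, 0.074, -0.001]
ft_force: [0.4, -0.1, 0.2]
width: 0.0879
grip_force: 0.0
```

Run:
```python
from h import *
p,R,s=cur();print(s['time_s'],p,s['ft_force'].round(1),s['width'])
plan([(np.array([.50,-.05,.27]),tool([np.cos(a),np.sin(a),.2],[.2,0,-1])),(SHAL+n*.09,RACK),(SHAL+n*.03,RACK)])
```

```text
7.5 [0.60516057 0.24599461 0.20220511] [ 0.4 -0.1  0.2] 0.08790434878582445
[[-16.0, 31.0, -8.0], [-0.2, 1.3, 0.0]]
[[-16.0, 31.0, -8.0], [-0.2, 1.2, 0.0]]
[[-16.0, 31.0, -8.0], [-0.2, 1.3, 0.0]]
[[-16.0, 31.0, -8.0], [-0.2, 1.2, 0.0]]
[[-16.0, 31.0, -8.0], [-0.2, 1.3, 0.0]]
[[-16.0, 31.0, -9.0], [-0.2, 1.2, 0.0]]
[[-15.0, 31.0, -9.0], [-0.2, 1.3, 0.0]]
[[-15.0, 30.0, -9.0], [-0.2, 1.2, 0.0]]
[[-16.0, 31.0, -10.0], [-0.2, 1.3, 0.1]]
-- [ 0.4996 -0.05    0.2702]
[[-1.0, 37.0, 13.0], [0.2, 1.7, -0.1]]
[[-1.0, 37.0, 12.0], [0.3, 1.7, -0.1]]
[[-2.0, 37.0, 12.0], [0.2, 1.8, -0.1]]
[[-2.0, 37.0, 12.0], [0.3, 1.7, -0.1]]
[[-2.0, 37.0, 12.0], [0.2, 1.8, -0.0]]
[[-3.0, 37.0, 12.0], [0.3, 1.7, -0.1]]
[[-3.0, 37.0, 11.0], [0.2, 1.8, -0.0]]
[[-4.0, 36.0, 11.0], [0.3, 1.7, -0.1]]
-- [ 0.5556 -0.3415  0.1787]
[[0.0, 0.0, 30.0], [-0.0, 0.0, 0.0]]
[[0.0, 0.0, 30.0], [-0.0, 0.0, 0.0]]
-- [ 0.5807 -0.3373  0.1244]
```

{"name": "servo_tool", "arguments": {
  "rows": [
    [1, [-16, 31, -8], [-0.2, 1.3, 0]],
    [1, [-16, 31, -8], [-0.2, 1.2, 0]],
    [1, [-16, 31, -8], [-0.2, 1.3, 0]],
    [1, [-16, 31, -8], [-0.2, 1.2, 0]],
    [1, [-16, 31, -8], [-0.2, 1.3, 0]]
  ]
}}

```text
time_s: 8.0
position: [0.5471, 0.0796, 0.2388]
tool_rot: [0.004, 0.996, 0.074, 0.056]
ft_force: [-0.0, -0.1, -0.2]
width: 0.0879
grip_force: 0.0
```

{"name": "servo_tool", "arguments": {
  "rows": [
    [1, [-16, 31, -9], [-0.2, 1.2, 0]],
    [1, [-15, 31, -9], [-0.2, 1.3, 0]],
    [1, [-15, 30, -9], [-0.2, 1.2, 0]],
    [1, [-16, 31, -10], [-0.2, 1.3, 0.1]],
    [1, [-1, 37, 13], [0.2, 1.7, -0.1]]
  ]
}}

```text
time_s: 8.5
position: [0.5067, -0.0874, 0.26]
tool_rot: [0.006, 0.99, 0.075, 0.116]
ft_force: [1.0, 0.3, 0.2]
width: 0.0877
grip_force: 0.0
```

{"name": "servo_tool", "arguments": {
  "rows": [
    [1, [-1, 37, 12], [0.3, 1.7, -0.1]],
    [1, [-2, 37, 12], [0.2, 1.8, -0.1]],
    [1, [-2, 37, 12], [0.3, 1.7, -0.1]],
    [1, [-2, 37, 12], [0.2, 1.8, 0]],
    [1, [-3, 37, 12], [0.3, 1.7, -0.1]]
  ]
}}

```text
time_s: 9.0
position: [0.5426, -0.2711, 0.2003]
tool_rot: [-0.011, 0.979, 0.08, 0.188]
ft_force: [0.9, 0.7, 0.8]
width: 0.0878
grip_force: 0.0
```

{"name": "servo_tool", "arguments": {
  "rows": [
    [1, [-3, 37, 11], [0.2, 1.8, 0]],
    [1, [-4, 36, 11], [0.3, 1.7, -0.1]],
    [1, [0, 0, 0], [0, 0, 0]],
    [1, [0, 0, 0], [0, 0, 0]]
  ]
}}

```text
time_s: 9.4
position: [0.5552, -0.3421, 0.1767]
tool_rot: [-0.018, 0.973, 0.08, 0.216]
ft_force: [1.0, -0.2, -0.9]
width: 0.088
grip_force: 0.0
```

Run:
```python
from f import *
p,R,s=cur();print(s['time_s'],p,np.degrees((RACK.inv()*R).as_rotvec()).round(2))
plan([(SHAL-n*.029,RACK)])
grab('top','top4');grab('side','side4')
im,d,P=pts('top4');fx=np.array([np.cos(a),np.sin(a),0]);fy=np.array([-fx[1],fx[0],0])
u=(P-BASE)@fx*1000;v=(P-BASE)@fy*1000;z=P[...,2]
m=(abs(z-.112)<.006)&(abs(u)<80)&(abs(v)<50);q=np.c_[u,v][m].astype(np.float32)
print(cv2.minAreaRect(q),np.median(z[m]),m.sum())
im,d,P=pts('top0');u=(P-BASE)@fx*1000;v=(P-BASE)@fy*1000;z=P[...,2]
m=(abs(z-.057)<.006)&(abs(u)<80)&(abs(v)<50);q=np.c_[u,v][m].astype(np.float32)
print('base',cv2.minAreaRect(q),m.sum())
faces('side4',(28,52),'base'); faces('side4',(65,105),'deep')
b=np.hstack([cv2.resize(cv2.imread('pics/top4.png')[190:300,200:310],None,fx=3.5,fy=3.5),cv2.resize(cv2.imread('pics/side4.png')[260:370,220:340],None,fx=3.5,fy=3.5)])
cv2.imwrite('pics/c4.png',b)
```

```text
9.4 [ 0.55521997 -0.34212933  0.17667339] [ 0.03 -0.03  0.08]
[[0.0, -0.0, 39.0], [-0.0, 0.0, -0.0]]
[[1.0, -0.0, 39.0], [-0.0, 0.0, -0.0]]
[[0.0, -0.0, 39.0], [-0.0, 0.0, -0.1]]
-- [ 0.605  -0.3338  0.0711]Traceback (most recent call last):
  File "<stdin>", line 7, in <module>
IndexError: boolean index did not match indexed array along axis 1; size of axis is 1280 but size of corresponding boolean axis is 640
```

```bash
cat >> f.py <<'E'
def lid(tag,zc):
    im,d,P=pts(tag);fx=np.array([np.cos(a),np.sin(a),0]);fy=np.array([-fx[1],fx[0],0])
    u=(P-BASE)@fx*1000;v=(P-BASE)@fy*1000;z=P[...,2]
    m=(abs(z-zc)<.006)&(abs(u)<80)&(abs(v)<50);m=cv2.morphologyEx(m.astype('u1'),cv2.MORPH_OPEN,np.ones((3,3)))>0
    r=cv2.minAreaRect(np.stack([u[m],v[m]],-1).astype(np.float32))
    print(tag,'lid u,v',np.round(r[0],1),np.round(r[1],1),round(r[2],2),'mean',u[m].mean().round(1),v[m].mean().round(1),'z',np.median(z[m]).round(4),m.sum())
E
python3 - <<'E'
from f import *
for t,z in(('top0',.057),('top4',.112),('side0',.058),('side4',.113)): lid(t,z)
faces('side4',(28,52),'base'); faces('side4',(65,105),'deep')
b=np.hstack([cv2.resize(cv2.imread('pics/top4.png')[190:300,200:310],None,fx=3.5,fy=3.5),cv2.resize(cv2.imread('pics/side4.png')[260:370,220:330],None,fx=3.5,fy=3.5)])
cv2.imwrite('pics/c4.png',b)
E
```

```text
top0 lid u,v [0.9 0. ] [ 61.9 122.7] 90.0 mean -0.1 -0.3 z 0.0564 891
top4 lid u,v [ 1.4 -1.3] [ 61.3 124.7] 89.8 mean 0.9 -1.4 z 0.1114 970
side0 lid u,v [0.7 3.1] [ 67.6 121. ] 88.68 mean 0.7 4.7 z 0.0581 1179
side4 lid u,v [1.2 2.1] [126.1  65.6] 0.33 mean -0.9 3.8 z 0.1129 1312
base +y side: v= 32.4 at0 32.3 yaw -0.4 242
deep -x end: u= -59.1 at v=0 -59.3 yaw 0.1 88
deep +y side: v= 31.2 at0 31.1 yaw 0.1 449
```

View pics/c4.png

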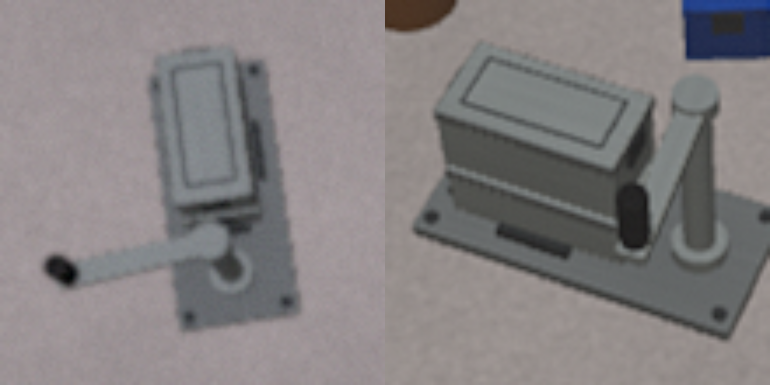

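The deep tin sits within about 1 mm of the base tin and square to it: the top view shows the lid at (200,125) in the crop, and the side view shows its sides flush with the base. Next, the shallow tin.

{"name": "servo_tool", "arguments": {
  "rows": [
    [1, [0.5, 0, 30], [0, 0, 0]],
    [1, [0, 0, 35], [0, 0, 0]],
    [1, [0, 0, 30], [0, 0, 0]],
    [1, [0, 0, 13], [0, 0, 0]],
    [1, [0, 0, 6], [0, 0, 0]]
  ]
}}

```text
time_s: 10.0
position: [0.6044, -0.3316, 0.0732]
tool_rot: [-0.019, 0.973, 0.082, 0.216]
ft_force: [-0.3, -0.3, -0.0]
width: 0.0881
grip_force: 0.0
```

{"name": "servo_tool", "arguments": {
  "rows": [
    [0, [0, 0, 1], [0, 0, 0]],
    [0, [0, 0, 0], [0, 0, 0]],
    [0, [0, 0, 0], [0, 0, 0]],
    [0, [0, 0, 0], [0, 0, 0]],
    [0, [0, 0, 0], [0, 0, 0]]
  ],
  "grip_force": 30
}}

```text
time_s: 10.5
position: [0.6041, -0.3339, 0.0736]
tool_rot: [-0.018, 0.973, 0.08, 0.217]
ft_force: [-3.8, 1.0, 7.1]
width: 0.0597
grip_force: 30.0
```

{"name": "servo_tool", "arguments": {
  "rows": [
    [0, [0, 0, -6], [0, 0, 0]],
    [0, [0, 0, -18], [0, 0, 0]],
    [0, [0, 0, -30], [0, 0, 0]],
    [0, [0, 0, -30], [0, 0, 0]],
    [0, [0, 0, -20], [0, 0, 0]]
  ]
}}

```text
time_s: 11.0
position: [0.5595, -0.3414, 0.1684]
tool_rot: [-0.017, 0.973, 0.08, 0.216]
ft_force: [0.7, -1.2, -2.8]
width: 0.0598
grip_force: 30.0
```

Run:
```python
from h import *
p,R,s=cur();print(s['time_s'],p,s['width'],s['ft_force'].round(1))
plan([(np.array([.50,-.05,.27]),tool([np.cos(a),np.sin(a),.2],[.2,0,-1])),(np.array([.55,.13,.27]),FIX),(BASE+[0,0,.18],FIX)],mm=40)
```

```text
11.0 [ 0.55950145 -0.34139063  0.16835611] 0.05980541103644815 [ 0.7 -1.2 -2.8]
[[4.0, -37.0, -12.0], [-0.2, -1.7, 0.1]]
[[4.0, -37.0, -12.0], [-0.2, -1.7, 0.1]]
[[3.0, -37.0, -13.0], [-0.2, -1.7, 0.1]]
[[3.0, -37.0, -13.0], [-0.3, -1.8, 0.0]]
[[2.0, -37.0, -13.0], [-0.2, -1.7, 0.1]]
[[2.0, -37.0, -13.0], [-0.3, -1.8, 0.0]]
[[2.0, -37.0, -14.0], [-0.2, -1.7, 0.1]]
[[1.0, -37.0, -14.0], [-0.3, -1.8, 0.0]]
-- [ 0.4999 -0.0499  0.2704]
[[15.0, -34.0, 2.0], [0.3, -2.2, -0.0]]
[[15.0, -34.0, 2.0], [0.3, -2.2, -0.0]]
[[15.0, -34.0, 1.0], [0.4, -2.3, -0.0]]
[[15.0, -34.0, 1.0], [0.3, -2.2, -0.1]]
[[16.0, -35.0, 0.0], [0.4, -2.3, -0.0]]
-- [0.5502 0.1305 0.2702]
[[17.0, -26.0, 8.0], [-0.0, 0.0, -0.0]]
[[17.0, -26.0, 8.0], [-0.0, 0.0, -0.0]]
[[17.0, -26.0, 9.0], [-0.0, 0.0, -0.0]]
[[18.0, -27.0, 8.0], [-0.0, 0.0, -0.0]]
-- [0.6027 0.2447 0.2372]
```

{"name": "servo_tool", "arguments": {
  "rows": [
    [0, [4, -37, -12], [-0.2, -1.7, 0.1]],
    [0, [4, -37, -12], [-0.2, -1.7, 0.1]],
    [0, [3, -37, -13], [-0.2, -1.7, 0.1]],
    [0, [3, -37, -13], [-0.3, -1.8, 0]],
    [0, [2, -37, -13], [-0.2, -1.7, 0.1]]
  ]
}}

```text
time_s: 11.5
position: [0.5218, -0.1578, 0.2308]
tool_rot: [-0.003, 0.987, 0.076, 0.143]
ft_force: [1.0, 0.6, -2.4]
width: 0.0598
grip_force: 30.0
```

{"name": "servo_tool", "arguments": {
  "rows": [
    [0, [2, -37, -13], [-0.3, -1.8, 0]],
    [0, [2, -37, -14], [-0.2, -1.7, 0.1]],
    [0, [1, -37, -14], [-0.3, -1.8, 0]],
    [0, [15, -34, 2], [0.3, -2.2, 0]],
    [0, [15, -34, 2], [0.3, -2.2, 0]]
  ]
}}

```text
time_s: 12.0
position: [0.5202, 0.0234, 0.2698]
tool_rot: [0.005, 0.995, 0.074, 0.06]
ft_force: [1.3, -0.3, -2.0]
width: 0.0598
grip_force: 30.0
```

{"name": "servo_tool", "arguments": {
  "rows": [
    [0, [15, -34, 1], [0.4, -2.3, 0]],
    [0, [15, -34, 1], [0.3, -2.2, -0.1]],
    [0, [16, -35, 0], [0.4, -2.3, 0]],
    [0, [17, -26, 8], [0, 0, 0]],
    [0, [17, -26, 8], [0, 0, 0]]
  ]
}}

```text
time_s: 12.5
position: [0.5769, 0.1887, 0.2525]
tool_rot: [-0.0, 0.997, 0.075, -0.001]
ft_force: [0.1, -0.2, -2.7]
width: 0.06
grip_force: 30.0
```

{"name": "servo_tool", "arguments": {
  "rows": [
    [0, [17, -26, 9], [0, 0, 0]],
    [0, [18, -27, 8], [0, 0, 0]],
    [0, [0, 0, 40], [0, 0, 0]],
    [0, [0, 0, 30], [0, 0, 0]],
    [0, [0, 0, 15], [0, 0, 0]]
  ]
}}

```text
time_s: 13.0
position: [0.6015, 0.2442, 0.1476]
tool_rot: [0.001, 0.997, 0.076, -0.003]
ft_force: [-0.7, -0.5, -3.2]
width: 0.0599
grip_force: 30.0
```

{"name": "servo_tool", "arguments": {
  "rows": [
    [0, [0, 0, 5], [0, 0, 0]],
    [0, [0, 0, 0], [0, 0, 0]],
    [0, [0, 0, 0], [0, 0, 0]],
    [0, [0, 0, 0], [0, 0, 0]]
  ]
}}

```text
time_s: 13.4
position: [0.6041, 0.2457, 0.1478]
tool_rot: [-0.001, 0.997, 0.075, 0.001]
ft_force: [0.3, -0.0, -2.0]
width: 0.0601
grip_force: 30.0
```

```bash
cat > c.py <<'E'
from f import *
import sys
t=sys.argv[1];p,R,s=cur();print(s['time_s'],p,s['ft_force'].round(1),s['width'],'rotoff',np.degrees((FIX.inv()*R).as_rotvec()).round(2))
grab('side',t);z=p[2]*1000
faces(t,(65,108),'deep');faces(t,(z,z+25),'shal')
fx=np.array([np.cos(a),np.sin(a),0]);fy=np.array([-fx[1],fx[0],0]);print('tcp u,v',(p-BASE)@fx*1000,(p-BASE)@fy*1000)
im,d,P=pts(t);u=(P-BASE)@fx*1000;v=(P-BASE)@fy*1000
m=(abs(P[...,2]-p[2]-.028)<.007)&(u<-25)&(u>-55)&(abs(v)<25);print('lid z',np.median(P[m][:,2]),m.sum())
E
python3 c.py side5
```

```text
13.4 [0.60412932 0.24568602 0.14784615] [ 0.3 -0.  -2. ] 0.06007593657546128 rotoff [0.09 0.13 0.01]
deep -x end: u= -59.2 at v=0 -59.4 yaw 0.2 103
deep +y side: v= 31.3 at0 31.3 yaw -0.0 482
shal -x end: u= -59.4 at v=0 -59.5 yaw -1.3 89
shal +y side: v= 31.5 at0 32.0 yaw 0.9 207
tcp u,v 1.8880236156542118 0.9124393654881799
lid z 0.17522814350650215 273
```

{"name": "servo_tool", "arguments": {
  "rows": [
    [0, [-0.3, 0, 12], [-0.1, -0.1, 0]],
    [0, [0, 0, 8], [0, 0, 0]],
    [0, [0, 0, 4], [0, 0, 0]],
    [0, [0, 0, 0], [0, 0, 0]],
    [0, [0, 0, 0], [0, 0, 0]]
  ]
}}

```text
time_s: 13.95
position: [0.6029, 0.2454, 0.1218]
tool_rot: [0.0, 0.997, 0.076, -0.001]
ft_force: [-0.3, -0.7, -2.3]
width: 0.0597
grip_force: 30.0
```

```bash
python3 c.py side6
```

```text
13.95 [0.60286746 0.24543251 0.12182816] [-0.3 -0.7 -2.3] 0.05972565761580254 rotoff [-0.05 -0.14 -0.02]
deep -x end: u= -59.0 at v=0 -59.3 yaw 0.3 105
deep +y side: v= 31.4 at0 31.4 yaw -0.1 469
shal -x end: u= -60.5 at v=0 -60.6 yaw -0.6 85
shal +y side: v= 31.6 at0 32.5 yaw 1.2 197
tcp u,v 0.6023943286649236 0.8516017160717141
lid z 0.14990240356919923 260
```

{"name": "servo_tool", "arguments": {
  "rows": [
    [0, [1, 0.3, 1], [0, 0.1, 0]],
    [0, [0, 0, 1], [0, 0, 0]],
    [0, [0, 0, 0.5], [0, 0, 0]],
    [0, [0, 0, 0], [0, 0, 0]],
    [0, [0, 0, 0], [0, 0, 0]]
  ]
}}

```text
time_s: 14.5
position: [0.604, 0.2452, 0.1196]
tool_rot: [0.0, 0.997, 0.076, -0.0]
ft_force: [0.5, 0.3, -2.5]
width: 0.06
grip_force: 30.0
```

{"name": "servo_tool", "arguments": {
  "rows": [
    [0, [0, 0, 0.5], [0, 0, 0]],
    [0, [0, 0, 0.5], [0, 0, 0]],
    [0, [0, 0, 0], [0, 0, 0]],
    [0, [0, 0, 0], [0, 0, 0]]
  ]
}}

```text
time_s: 14.9
position: [0.604, 0.2452, 0.1196]
tool_rot: [0.0, 0.997, 0.076, 0.0]
ft_force: [-2.5, -1.2, 4.5]
width: 0.06
grip_force: 30.0
```

```bash
python3 c.py side7
```

```text
14.9 [0.60402112 0.24524669 0.11955709] [-2.5 -1.2  4.5] 0.05999526943725497 rotoff [-0.05  0.01 -0.01]
deep -x end: u= -58.9 at v=0 -59.3 yaw -0.2 106
deep +y side: v= 31.2 at0 31.2 yaw -0.0 490
shal -x end: u= -59.9 at v=0 -59.9 yaw -0.7 84
shal +y side: v= 31.2 at0 32.1 yaw 0.8 184
tcp u,v 1.7149812407241298 0.4943835444293364
lid z 0.14709871283367476 270
```

The shallow tin is seated, within about 0.6 mm. I'll release it, retreat, and refine the knob and post positions.

{"name": "servo_tool", "arguments": {
  "rows": [
    [0, [0, 0, -0.3], [0, 0, 0]],
    [1, [0, 0, 0], [0, 0, 0]],
    [1, [0, 0, 0], [0, 0, 0]],
    [1, [0, 0, 0], [0, 0, 0]],
    [1, [0, 0, 0], [0, 0, 0]]
  ]
}}

```text
time_s: 15.45
position: [0.604, 0.2453, 0.1187]
tool_rot: [0.0, 0.997, 0.076, -0.0]
ft_force: [0.5, 0.0, 0.1]
width: 0.0871
grip_force: 0.0
```

{"name": "servo_tool", "arguments": {
  "rows": [
    [1, [0, 0, -15], [0, 0, 0]],
    [1, [0, 0, -35], [0, 0, 0]],
    [1, [0, 0, -40], [0, 0, 0]],
    [1, [0, 0, -40], [0, 0, 0]],
    [1, [0, 0, 0], [0, 0, 0]]
  ]
}}

```text
time_s: 15.95
position: [0.6065, 0.2471, 0.2567]
tool_rot: [-0.002, 0.997, 0.076, 0.005]
ft_force: [0.8, 0.5, 0.8]
width: 0.0877
grip_force: 0.0
```

Run:
```python
from f import *
fx=np.array([np.cos(a),np.sin(a),0]);fy=np.array([-fx[1],fx[0],0]);H=BASE-.1*fx
grab('side','side8');lid('side8',.147);lid('side8',.113)
faces('side8',(65,108),'deep');faces('side8',(118,144),'shal');faces('side8',(28,52),'base')
for t in('top0','side0','top4','side8'):
    im,d,P=pts(t);z=P[...,2];near=np.hypot(*(P-H)[...,:2].transpose(2,0,1))
    m=(near<.03)&(z>.15)&(z<.2)&(d>0)
    q=P[m];zt=np.percentile(q[:,2],98) if m.sum() else 0
    k=q[q[:,2]>zt-.004] if m.sum() else q
    kn=P[(z>.196)&(z<.212)&(np.hypot(*(P-[.479,.33,0])[...,:2].transpose(2,0,1))<.03)&(im.max(2)<70)]
    print(t,m.sum(),zt,'post top',k.mean(0).round(4) if len(k) else 0,'H',H.round(4),'knob',kn.mean(0).round(4),kn.min(0).round(4),kn.max(0).round(4),len(kn))
p=cur()[0];print(p)
K=np.array([.4792,.3306,.25]);plan([(K,FIX)])
```

```text
side8 lid u,v [1.1 1.3] [126.8  66.1] 0.62 mean -0.8 3.4 z 0.1469 1347
side8 lid u,v [-6.3 30.8] [107.1   6.8] 0.18 mean -5.8 30.8 z 0.1123 142
deep -x end: u= -59.2 at v=0 -59.4 yaw -0.0 102
deep +y side: v= 31.2 at0 31.2 yaw -0.1 480
shal -x end: u= -59.7 at v=0 -59.8 yaw 0.1 83
shal +y side: v= 30.7 at0 30.6 yaw -0.2 318
base +y side: v= 32.4 at0 32.4 yaw 0.1 228
top0 151 0.1707855706392144 post top [0.5035 0.2299 0.1683] H [0.5035 0.2295 0.057 ] knob [0.4796 0.3307 0.2028] [0.4719 0.3233 0.1986] [0.4869 0.3382 0.207 ] 35
side0 208 0.17181745968795717 post top [0.5012 0.2329 0.1696] H [0.5035 0.2295 0.057 ] knob [0.477  0.3373 0.2035] [0.4692 0.328  0.1962] [0.4863 0.344  0.2086] 67
top4 149 0.17038531119106334 post top [0.5041 0.2301 0.1681] H [0.5035 0.2295 0.057 ] knob [0.4793 0.3302 0.2027] [0.4722 0.3228 0.1974] [0.4869 0.3381 0.2065] 36
side8 207 0.17159491691061782 post top [0.5021 0.2331 0.1692] H [0.5035 0.2295 0.057 ] knob [0.4774 0.3368 0.2032] [0.4685 0.3281 0.1961] [0.4862 0.3442 0.2075] 72
[0.60540871 0.24636291 0.25338467]
[[-28.0, -26.0, 1.0], [-0.0, -0.1, 0.0]]
[[-28.0, -25.0, 1.0], [-0.0, -0.1, 0.0]]
[[-28.0, -26.0, 1.0], [-0.0, -0.1, 0.0]]
[[-28.0, -25.0, 0.0], [-0.1, -0.1, 0.0]]
-- [0.4793 0.3303 0.2501]
```

Column stands well: edges are in line within about 1.7 mm. Moving to the knob.

{"name": "servo_tool", "arguments": {
  "rows": [
    [1, [-28, -26, 1], [0, -0.1, 0]],
    [1, [-28, -26, 1], [0, -0.1, 0]],
    [1, [-28, -26, 1], [0, -0.1, 0]],
    [1, [-28, -26, 0], [0, -0.1, 0]],
    [1, [0, 0, 0], [0, 0, 0]]
  ]
}}

```text
time_s: 16.5
position: [0.4722, 0.3353, 0.2462]
tool_rot: [-0.0, 0.997, 0.08, -0.005]
ft_force: [-0.4, 0.4, 0.3]
width: 0.0881
grip_force: 0.0
```

{"name": "servo_tool", "arguments": {
  "rows": [
    [1, [0, 0, 25], [0, 0, 0]],
    [1, [0, 0, 30], [0, 0, 0]],
    [1, [0, 0, 18], [0, 0, 0]],
    [1, [0, 0, 0], [0, 0, 0]],
    [1, [0, 0, 0], [0, 0, 0]]
  ]
}}

```text
time_s: 17.0
position: [0.4772, 0.3308, 0.1731]
tool_rot: [0.001, 0.997, 0.075, -0.004]
ft_force: [0.2, 0.2, 0.2]
width: 0.0881
grip_force: 0.0
```

Run:
```python
from f import *
p,R,s=cur();print(p,s['ft_force'].round(1));print('to knob (tool mm)',R.inv().apply(np.array([.478,.333,.175])-p)*1000)
grab('side','side9');cv2.imwrite('pics/c9.png',cv2.resize(cv2.imread('pics/side9.png')[210:370,210:380],None,fx=3.5,fy=3.5))
```

```text
[0.47722288 0.33081918 0.17309963] [0.2 0.2 0.2]
to knob (tool mm) [ 1.0805935  -2.03692565 -1.91168757]
```

View pics/c9.png

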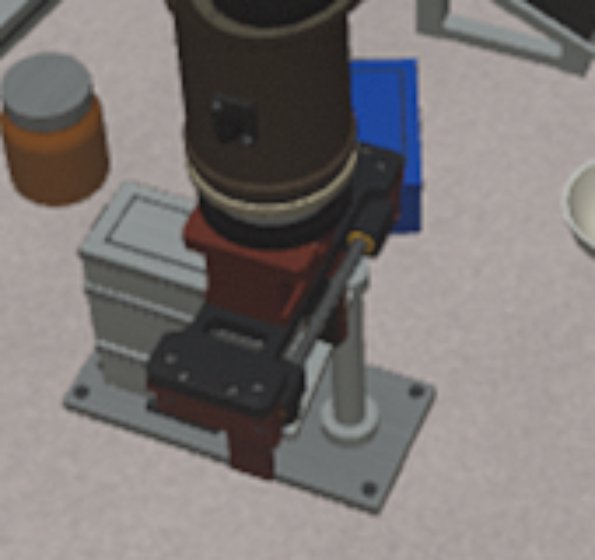

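The gripper straddles the knob with one finger on either side, clear of the column. Closing gently.

{"name": "servo_tool", "arguments": {
  "rows": [
    [1, [1, -1.5, -1], [0, 0, 0]],
    [0, [0, 0, 0], [0, 0, 0]],
    [0, [0, 0, 0], [0, 0, 0]],
    [0, [0, 0, 0], [0, 0, 0]],
    [0, [0, 0, 0], [0, 0, 0]]
  ],
  "grip_force": 10
}}

```text
time_s: 17.55
position: [0.4779, 0.3328, 0.1742]
tool_rot: [0.001, 0.997, 0.076, -0.004]
ft_force: [0.1, 0.0, -0.8]
width: 0.0588
grip_force: 0.0
```

{"name": "servo_tool", "arguments": {
  "rows": [
    [0, [0, 0, 0], [0, 0, 0]],
    [0, [0, 0, 0], [0, 0, 0]],
    [0, [0, 0, 0], [0, 0, 0]]
  ]
}}

```text
time_s: 17.85
position: [0.4778, 0.3327, 0.174]
tool_rot: [0.001, 0.997, 0.076, -0.004]
ft_force: [-2.0, -0.3, -0.1]
width: 0.0352
grip_force: 0.0
```

```bash
cat > arc.py <<'E'
from f import *
p,R,s=cur();print(p,s['ft_force'].round(1),s['width'],s['grip_force'])
fx=np.array([np.cos(a),np.sin(a),0]);fy=np.array([-fx[1],fx[0],0])
H=np.array([.503,.2307,0])
r=p-H;r[2]=0;th=np.arctan2(r@fy,r@fx);L=np.linalg.norm(r);print('theta',th,'radius',L)
N=int(np.ceil(th*.105/.018));t=np.linspace(th,0,N+1);x=np.c_[np.cos(t),np.sin(t)]*105;dx=np.diff(x,axis=0)
print([[round(i),round(-j)] for i,j in dx])
E
python3 arc.py
```

```text
[0.47782489 0.33274194 0.17404975] [-2.  -0.3 -0.1] 0.03519319477258643 0.0
theta 1.6617083173220608 radius 0.105101591971954
[[17, 0], [17, 3], [17, 6], [15, 8], [14, 11], [12, 13], [10, 15], [7, 16], [4, 17], [1, 17]]
```

{"name": "servo_tool", "arguments": {
  "rows": [
    [0, [0, 0, 0], [0, 0, 0]],
    [0, [0, 0, 0], [0, 0, 0]],
    [0, [0, 0, 0], [0, 0, 0]],
    [0, [0, 0, 0], [0, 0, 0]],
    [0, [0, 0, 0], [0, 0, 0]]
  ]
}}

```text
time_s: 18.35
position: [0.4776, 0.3336, 0.1741]
tool_rot: [0.0, 0.997, 0.076, -0.004]
ft_force: [-1.3, 4.3, -2.2]
width: 0.0176
grip_force: 10.0
```

{"name": "servo_tool", "arguments": {
  "rows": [
    [0, [8, -0.5, 0], [0, 0, 0]],
    [0, [13, 1, 0], [0, 0, 0]],
    [0, [13, 3, 0], [0, 0, 0]],
    [0, [0, 0, 0], [0, 0, 0]],
    [0, [0, 0, 0], [0, 0, 0]]
  ]
}}

```text
time_s: 18.85
position: [0.5136, 0.3364, 0.1741]
tool_rot: [-0.001, 0.997, 0.076, -0.003]
ft_force: [1.4, 8.3, -2.9]
width: 0.0178
grip_force: 10.0
```

```bash
python3 arc.py
```

```text
[0.51362943 0.33643215 0.17412653] [ 1.4  8.3 -2.9] 0.017837488365517653 9.998542070388794
theta 1.3196303154324371 radius 0.10626510245516092
[[16, 6], [15, 8], [14, 11], [12, 13], [9, 14], [7, 16], [4, 17], [1, 17]]
```

{"name": "servo_tool", "arguments": {
  "rows": [
    [0, [15, 4, 0], [0, 0, 0]],
    [0, [15, 7.5, 0], [0, 0, 0]],
    [0, [14, 11, 0], [0, 0, 0]],
    [0, [12, 13, 0], [0, 0, 0]],
    [0, [0, 0, 0], [0, 0, 0]]
  ]
}}

```text
time_s: 19.35
position: [0.5786, 0.3088, 0.1744]
tool_rot: [-0.002, 0.997, 0.074, 0.001]
ft_force: [10.7, 10.4, -4.0]
width: 0.0179
grip_force: 10.0
```

```bash
python3 arc.py
```

```text
[0.57856875 0.30879875 0.17441147] [10.7 10.4 -4. ] 0.01786110570823199 9.9995456635952
theta 0.6508898149924254 radius 0.10867405530805378
[[9, 14], [7, 16], [4, 17], [1, 17]]
```

{"name": "servo_tool", "arguments": {
  "rows": [
    [0, [9, 10, 0], [0, 0, 0]],
    [0, [6, 12, 0], [0, 0, 0]],
    [0, [4.3, 13, 0], [0, 0, 0]],
    [0, [0, 0, 0], [0, 0, 0]],
    [0, [0, 0, 0], [0, 0, 0]]
  ]
}}

```text
time_s: 19.85
position: [0.6005, 0.2751, 0.1742]
tool_rot: [0.001, 0.997, 0.074, -0.001]
ft_force: [7.6, 2.0, 0.3]
width: 0.0177
grip_force: 10.0
```

```bash
sed -i 's/\.503,\.2307/.505,.2335/' arc.py; python3 arc.py
```

```text
[0.60054983 0.27508637 0.17424136] [7.6 2.  0.3] 0.017731711595984394 9.999296218156815
theta 0.25953448462198025 radius 0.10420746693022834
[[3, 13], [1, 14]]
```

{"name": "servo_tool", "arguments": {
  "rows": [
    [0, [4, 10, 0], [0, 0, 0]],
    [0, [1.5, 9, 0], [0, 0, 0]],
    [0, [0.5, 5, 0], [0, 0, 0]],
    [0, [0, 0, 0], [0, 0, 0]],
    [0, [0, 0, 0], [0, 0, 0]]
  ]
}}

```text
time_s: 20.35
position: [0.6077, 0.2521, 0.1739]
tool_rot: [0.001, 0.997, 0.075, -0.003]
ft_force: [3.6, -1.0, 5.4]
width: 0.0175
grip_force: 10.0
```

```bash
python3 arc.py
```

```text
[0.60767343 0.25212692 0.17390726] [ 3.6 -1.   5.4] 0.01751718236022447 10.001687854528427
theta 0.028496160350902258 radius 0.10434939248186414
[[0, 3]]
```

{"name": "servo_tool", "arguments": {
  "rows": [
    [0, [0, 1.5, 0], [0, 0, 0]],
    [0, [0, 1.5, 0], [0, 0, 0]],
    [0, [0, 0, 0], [0, 0, 0]],
    [0, [0, 0, 0], [0, 0, 0]]
  ],
  "grip_force": 20
}}

```text
time_s: 20.75
position: [0.608, 0.2506, 0.1739]
tool_rot: [0.0, 0.997, 0.075, -0.003]
ft_force: [5.0, 1.7, 5.0]
width: 0.0179
grip_force: 20.0
```

{"name": "servo_tool", "arguments": {
  "rows": [
    [0, [0, 1.5, 0], [0, 0, 0]],
    [0, [0, 0, 0], [0, 0, 0]],
    [0, [0, 0, 0], [0, 0, 0]]
  ]
}}

```text
time_s: 21.05
position: [0.6081, 0.2493, 0.1739]
tool_rot: [0.0, 0.997, 0.075, -0.003]
ft_force: [4.7, 1.2, 4.7]
width: 0.0178
grip_force: 20.0
```

{"name": "servo_tool", "arguments": {
  "rows": [
    [0, [0, 1.5, 0], [0, 0, 0]],
    [0, [0, 0, 0], [0, 0, 0]],
    [0, [0, 0, 0], [0, 0, 0]]
  ]
}}

```text
time_s: 21.35
position: [0.6082, 0.2478, 0.1739]
tool_rot: [0.0, 0.997, 0.076, -0.003]
ft_force: [4.2, 2.0, 4.7]
width: 0.0175
grip_force: 20.0
```

{"name": "servo_tool", "arguments": {
  "rows": [
    [0, [0, 1.5, 0], [0, 0, 0]],
    [0, [0, 0, 0], [0, 0, 0]],
    [0, [0, 0, 0], [0, 0, 0]]
  ]
}}

```text
time_s: 21.65
position: [0.6082, 0.2476, 0.1739]
tool_rot: [-0.001, 0.997, 0.076, -0.003]
ft_force: [4.9, 5.3, 4.5]
width: 0.0176
grip_force: 20.0
```

{"name": "servo_tool", "arguments": {
  "rows": [
    [0, [0, 1.5, 0], [0, 0, 0]],
    [0, [0, 0, 0], [0, 0, 0]],
    [0, [0, 0, 0], [0, 0, 0]]
  ]
}}

```text
time_s: 21.95
position: [0.6082, 0.2476, 0.1739]
tool_rot: [-0.001, 0.997, 0.077, -0.003]
ft_force: [4.4, 8.8, 3.3]
width: 0.0174
grip_force: 20.0
```

The position has stalled and the force is climbing, so it's at the stop. Release and rise straight up.

{"name": "servo_tool", "arguments": {
  "rows": [
    [0.6, [0, 0, 0], [0, 0, 0]],
    [0.6, [0, 0, 0], [0, 0, 0]],
    [0.6, [0, 0, 0], [0, 0, 0]],
    [0.6, [0, 0, 0], [0, 0, 0]],
    [0.6, [0, 0, 0], [0, 0, 0]]
  ]
}}

```text
time_s: 22.45
position: [0.6077, 0.2439, 0.173]
tool_rot: [0.001, 0.997, 0.075, -0.004]
ft_force: [0.5, 0.0, 0.6]
width: 0.052
grip_force: 0.0
```

{"name": "servo_tool", "arguments": {
  "rows": [
    [0.6, [0, 0, -10], [0, 0, 0]],
    [0.6, [0, 0, -25], [0, 0, 0]],
    [0.6, [0, 0, -35], [0, 0, 0]],
    [0.6, [0, 0, -35], [0, 0, 0]],
    [0.6, [-30, 30, -10], [0, 0, 0]]
  ]
}}

```text
time_s: 22.95
position: [0.5855, 0.2152, 0.2928]
tool_rot: [-0.002, 0.997, 0.078, -0.001]
ft_force: [0.7, -0.6, 0.5]
width: 0.0527
grip_force: 0.0
```

{"name": "servo_tool", "arguments": {
  "rows": [
    [0.6, [-35, 35, 0], [0, 0, 0]],
    [0.6, [-35, 35, 0], [0, 0, 0]],
    [0.6, [-30, 40, 0], [0, 0, 0]],
    [0.6, [-10, 45, 0], [0, 0, 0]],
    [0.6, [-10, 45, 0], [0, 0, 0]]
  ]
}}

```text
time_s: 23.45
position: [0.4944, -0.0069, 0.2911]
tool_rot: [0.001, 0.997, 0.076, -0.003]
ft_force: [0.3, -0.6, 0.0]
width: 0.0524
grip_force: 0.0
```

{"name": "servo_tool", "arguments": {
  "rows": [
    [0.6, [0, 45, 0], [0, 0, 0]],
    [0.6, [0, 30, 0], [0, 0, 0]],
    [0.6, [0, 0, 0], [0, 0, 0]],
    [0.6, [0, 0, 0], [0, 0, 0]],
    [0.6, [0, 0, 0], [0, 0, 0]]
  ]
}}

```text
time_s: 23.95
position: [0.5065, -0.078, 0.2901]
tool_rot: [0.0, 0.997, 0.076, -0.003]
ft_force: [-1.0, 0.7, -0.6]
width: 0.0525
grip_force: 0.0
```

Run:
```python
from f import *
p,R,s=cur();print(s['time_s'],p,s['ft_force'].round(1))
grab('top','top10');grab('side','side10')
faces('side10',(65,108),'deep');faces('side10',(118,142),'shal');faces('side10',(28,52),'base')
im,d,P=pts('top10');z=P[...,2]
kn=P[(z>.196)&(z<.212)&(abs(P[...,0]-.6)<.05)&(abs(P[...,1]-.24)<.05)];print('knob',kn.mean(0).round(4),len(kn))
po=np.array([.5037,.2299]);w=kn.mean(0)[:2]-po;print('keeper angle deg',np.degrees(np.arctan2(w[1],w[0]))-8.65)
b=np.hstack([cv2.resize(cv2.imread('pics/top10.png')[190:300,200:310],None,fx=3.6,fy=3.6),cv2.resize(cv2.imread('pics/side10.png')[240:350,220:330],None,fx=3.6,fy=3.6)])
cv2.imwrite('pics/c10.png',b)
```

```text
23.95 [ 0.50645738 -0.07798643  0.29010683] [-1.   0.7 -0.6]
deep -x end: u= -58.9 at v=0 -59.3 yaw 0.1 111
deep +y side: v= 31.3 at0 31.3 yaw -0.2 485
shal -x end: u= -60.2 at v=0 -60.9 yaw -4.8 47
shal +y side: v= 30.5 at0 30.6 yaw -0.2 279
base -x end: u= -61.8 at v=0 -61.9 yaw 0.3 60
base +y side: v= 32.6 at0 32.6 yaw -0.2 246
knob [0.6064 0.2445 0.203 ] 43
keeper angle deg -0.5867182491605849
```

View pics/c10.png

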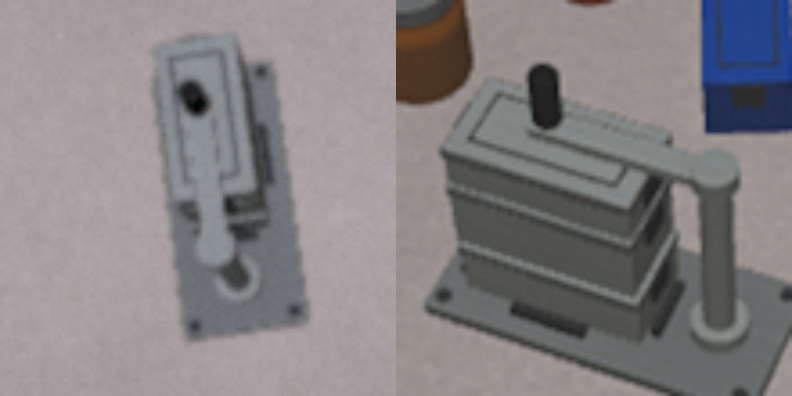

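View pics/top10.png

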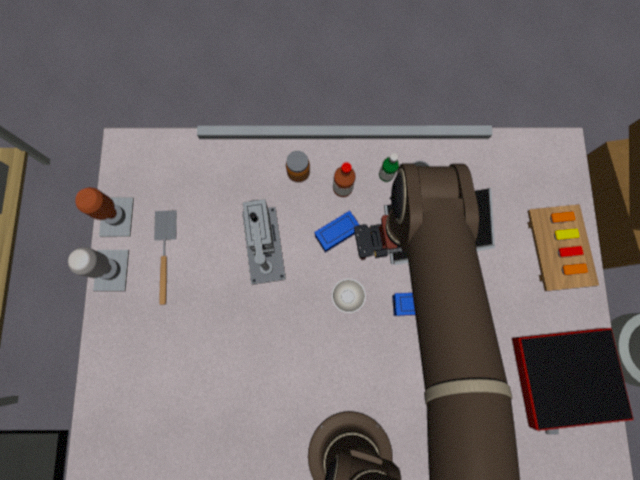

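The top view shows the keeper arm lying over the column at (260,235), and the bystanders haven't moved. The side crop shows three tins flush and upright with the knob over the lid. The arm is clear, so I'm handing the job in.

```bash
python3 -c "
from bench import env
print(env.job_done())"
```

```text
the job is handed in; nothing more can be done
None
```

I've handed the job in at about 24 s of arm time: the deep and shallow tins are stacked on the base tin, with edges in line to about 3 mm by camera, and the keeper arm is swung home to its stop over the column. The hand-in gave no verdict, so I don't know how it was judged.

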